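Clear the coaster shelf into the wash-up tub

TASK

Take the blue pill bottle off the square coaster and stand it upright on the round blue mat. Then press down gently on the coaster with the fingertips and slide it along its sprung shelf, over the open edge, so that it drops into the green tub below and stays inside it. Slide the coaster rather than lifting it, never press on it or the shelf with more than 15 N, keep the bottle from toppling, and leave the mug, the pill organizer, the spare bottle and the glass jar where they are.

Things in the scene. Friction and masses are not known exactly. Their poses are not given: they have to be found in the camera images.
- stand: Fixed dark steel stand carrying the coaster shelf; origin on the cart top below the middle of the shelf's pocket, z up. Its y is the sliding line: the open edge looks to -y, the hinge is on the +y side. The level grey deck has its top 120 mm above the origin and spans y = -55 mm (open edge) to +56 mm. Two posts at y = 75 mm, no higher than the rim; under the open half is only the tub.
- pocket (a point): Middle of the pocket on the deck's top face, 120 mm above the stand's origin, with the stand's axes (it does not follow the tilting). A white rim 10 mm higher than the deck closes the pocket on three sides, with inner faces at y = +50 mm and x = -47.5 and +47.5 mm, 5 to 6 mm thick; the -y side is open.
- deck (a joint): Tilt of the sprung deck, 0 level to 0.17 rad; hinged along the stand's x at y = +68 mm. Pressed down it gives way like a spring, roughly 0.2 to 0.3 mm per newton in mid-pocket (68 mm from the hinge), growing with the square of the distance from the hinge; at most 21 mm at the open edge. It springs back when let go. At rest the spring just carries the coaster.
- edge (a point): Middle of the deck's open edge, on its top face, with the stand's axes (-y points outward); it stays at the unloaded place and does not follow the tilting deck.
- coaster: Square steel coaster, cork face, 90 x 90 x 8 mm, 0.3 to 0.4 kg; origin at the centre of its underside, z up through the cork. Lies in the pocket with 1 to 4 mm of play all round: fingers get neither behind nor beside it. Cork grips the fingers; steel drags on the deck, so a press under about 7 N may slip. Slide it only: its origin must stay below 150 mm over the cart top.
- tub: Loose green open box standing on the cart under the shelf's open edge, outside 170 mm (x) by 180 mm (y), 60 mm high, walls 4 mm, 0.5 kg; origin at the centre of its underside.
- pill_bottle: Closed blue pill bottle with a white cap, 38 mm in diameter, 75 mm high, about 60 g, standing on the coaster; origin at the centre of its underside.
- mat: Fixed round blue mat, 90 mm in diameter, 3 mm thick; origin at the centre of its underside, on the cart top.
- organizer: Grey four-row pill organizer, 142 x 190 mm, 32 mm high, origin under its centre. Leave alone.
- mug: White ceramic mug, 82 mm in diameter, 95 mm high, handle to its +y, origin under its centre. Leave alone.
- spare_bottle: A second blue pill bottle of the same size, standing on the cart top; origin under its centre. Leave alone.
- jar: Small glass jar with aluminium lid, 60 mm in diameter, 70 mm high, origin under its centre. Leave alone.
There are look-alikes about, which are no part of the job. Of the things shaped like the tub, the green one is meant.

How it is judged:
By the outcome, as a careful person would: the job done as asked, in the order asked, and still so for the second after the job is handed in, with the robot touching nothing.
It also fails if it takes over 69 s, if anything falls off the work surface, if the arm or the gripper's body presses on something with over 40 N, if the wrist force passes 120 N, or if a joint passes its speed limit or range.

ROBOT

A 7-joint arm with a two-finger parallel gripper is mounted at the origin on the work surface. World frame = base frame: x ahead of the robot, y to its left, z up, the work surface at z = 0. Lengths are in m, angles in rad, forces in N, time in s.
With the tool pointing down it reaches from about 0.375 to 0.925 m from the base axis. Payload 3.1 kg.
Tool frame: the origin (TCP) lies on the centre line of the jaws, within the pads' length; the fingertips stand 8 mm ahead of it and the grasp point (between the pads) lies 11 mm behind it; z points along the fingers, y is the line along which they close (so a half turn about z gives the same grasp; the last joint's range is limited). The gripper opens to 85 mm and grips with 20 to 120 N. Pads are 22 mm wide; open, the fingers measure 114 mm over their backs; the gripper's body (76 mm by 85 mm) begins 54 mm behind the grasp point. The pads swing forward as they close: fully open they stand 13 mm farther back than shut.
Start: joints at [-1.324, 0.383, 0.044, 1.598, -0.018, 1.161, -0.05], TCP at [0.22, 0.612, 0.239] pointing down, gripper open.
Joint ranges: [-2.61, 2.61], [-0.41, 2.15], [-1.48, 1.57], [0, 2.5], [-1.57, 4.71], [0.05, 1.97], [-2.85, 2.85]. Speed limits (rad/s): [2.79, 2.79, 3.14, 3.14, 3.14, 3.14, 3.14].

INTERFACE

Orientations are given as a 3x3 rotation matrix whose columns are the frame's x, y, z axes.
In Python, from cell import status, eyes, job_done gives the robot as it stands.
- The arm moves only by the shell command python3 -m handwheel 'ROWS' [FORCE]. ROWS is JSON, one flat list of numbers, 7 for each row, row after row: the finger opening in cm, from 0 to 8.54, then the shift along the tool's x, y, z in cm, then the turn, a rotation vector about the tool's x, y, z in degrees. In form: [claw, dx, dy, dz, wx, wy, wz, claw, dx, dy, dz, wx, wy, wz, ...]. A call has 1 to 10 rows; each row is the pose to reach, as a shift and turn from the pose commanded when the call began, along the tool's axes at that moment; what a row does not reach only later rows make up. A row lasts 1/10 s, in which the tool goes at most 50 mm and 8.59 degrees, less where a joint would pass 70% of its speed; a pose out of reach is approached as far as the arm can. A call with a gripper value outside its range is refused whole. The fingers move at their own pace and stop on an object; FORCE is the grip in N (left out, the last holds). Time passes only in rows, so rows that repeat a pose let the fingers close. It gives the time, the measured TCP pose, the force, the opening and the grip force at its end, in the units of the state.
- status.sense(): the state, without advancing time (a new reading comes with each control period).
- eyes.capture(name): name is "side" or "top" or "wrist"; returns a dict with "img" (400x640x3 uint8, red, green, blue), "vfov" (degrees; the focal length in pixels is half the picture's height over the tangent of half this angle, whatever the lens; pixels are square), "cx", "cy" (the principal point, pixels), "position" and "orientation" of the camera in the world. Camera axes: x right, y up, looking along -z (the intrinsics and any distortion apply to the point x, -y, -z); pixel columns grow to the right and rows downward; lengths in m; the calibration is good to about 2 mm. A picture is of the moment at which its call begins. There is no depth.
- job_done(): hands the job in; it is judged then, once.
The state is a dict: "t": time; "joint_positions": joint angles; "qd": joint speeds; "joint_torque": joint torques, N m; "tool_pos": TCP position; "tool_rot": TCP orientation; "force": force on the tool from outside, world axes, zero at the start; "moment": the same for the moment, N m; "gripper_width": finger opening in m; "finger_force": force on a finger pad.
Only numpy, scipy, OpenCV 4.12 (cv2) and the standard library are available. Lean on these libraries where they do the work, as an engineer would, in place of code of your own. Each camera call takes 0.05 s, during which the arm holds its last target. There are 200 camera calls.

## Working session

There is one attempt and no reset: what is moved stays moved. The work goes in short steps, Python scripts to look and compute and a shell command to move; the robot and the scene stay as the last step left them, time stands still between calls to the robot, and variables do not carry over. Pictures are saved under pics/ and viewed, at most 13 in all, crops included, and the job is handed in when it is done.

```bash
ls; mkdir -p pics; python3 - <<'E'
from cell import status, eyes
import cv2,numpy as np
s=status.sense()
print({k:np.round(v,3).tolist() for k,v in s.items()})
for n in ("side","top","wrist"):
    c=eyes.capture(n); cv2.imwrite(f"pics/{n}0.png",c["img"][:,:,::-1])
    print(n,{k:(np.round(v,4).tolist() if not isinstance(v,str) else v) for k,v in c.items() if k!="img"})
E
```

```text
pics
{'t': 0.0, 'joint_positions': [-1.324, 0.384, 0.044, 1.6, -0.018, 1.161, -0.05], 'qd': [-0.001, -0.001, -0.0, 0.0, -0.001, 0.001, 0.001], 'joint_torque': [0.0, -43.344, 1.025, -24.952, 0.011, 0.011, 0.0], 'tool_pos': [0.219, 0.611, 0.238], 'tool_rot': [[-0.941, 0.338, -0.001], [0.338, 0.941, -0.003], [-0.0, -0.003, -1.0]], 'force': [0.561, -0.529, 0.161], 'moment': [0.013, -0.013, -0.031], 'finger_force': 0.0, 'gripper_width': 0.085}
side {'vfov': 42.5646, 'cx': 318.8526, 'cy': 195.1678, 'position': [0.3268, -1.1992, 0.8536], 'orientation': [[0.9796, 0.0979, -0.1755], [-0.2008, 0.5081, -0.8376], [0.0072, 0.8557, 0.5174]]}
top {'vfov': 52.2581, 'cx': 318.055, 'cy': 200.045, 'position': [0.3115, -0.0027, 1.2473], 'orientation': [[0.014, 0.9801, -0.1982], [-0.9997, 0.0179, 0.0179], [0.0211, 0.1979, 0.98]]}
wrist {'vfov': 71.8414, 'cx': 319.5495, 'cy': 202.1582, 'position': [0.1446, 0.6391, 0.3733], 'orientation': [[0.3381, -0.8956, -0.2892], [0.9411, 0.3213, 0.1054], [-0.0015, -0.3078, 0.9514]]}
```

View pics/top0.png

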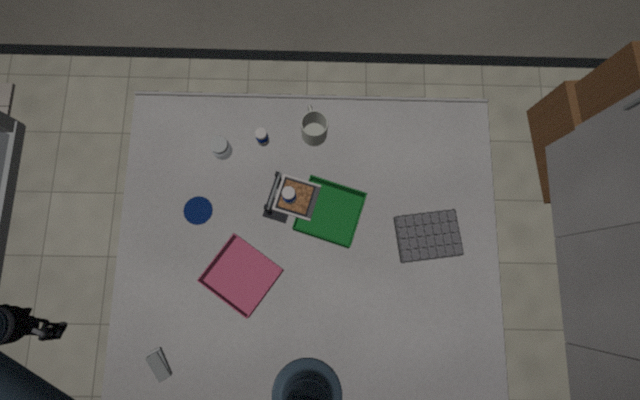

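View pics/side0.png

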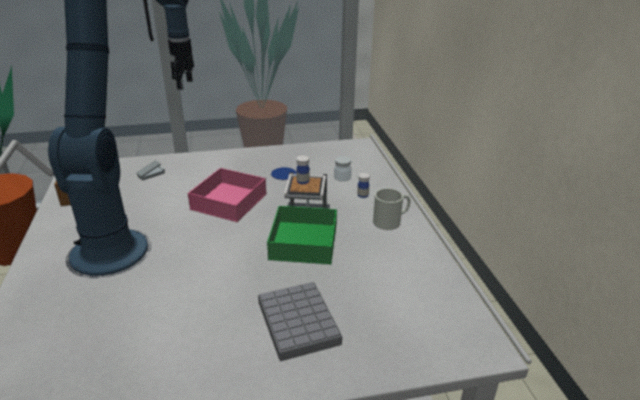

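Top view: mat at about (198,210), bottle cap at (289,193) on the coaster (297,197), green tub at (330,211), jar (221,150), spare (261,136) and mug (314,130). In the side view the bottle is at (303,165) and the mat at (284,173).

```bash
cat > h.py <<'E'
import numpy as np, cv2
from cell import status, eyes
def f(c): return 200/np.tan(np.radians(c["vfov"])/2)
def ray(c,u,v):
    d=np.array([(u-c["cx"])/f(c),-(v-c["cy"])/f(c),-1.]); return np.array(c["position"]),np.array(c["orientation"])@d
def onz(c,u,v,z):
    p,d=ray(c,u,v); return p+d*(z-p[2])/d[2]
def proj(c,P):
    q=np.array(c["orientation"]).T@(np.asarray(P,float)-c["position"]); return np.array([c["cx"]+f(c)*q[0]/-q[2],c["cy"]-f(c)*q[1]/-q[2]])
def crop(c,u0,v0,u1,v1,k,name):
    cv2.imwrite("pics/"+name,cv2.resize(c["img"][v0:v1,u0:u1,::-1],None,fx=k,fy=k,interpolation=cv2.INTER_CUBIC))
E
python3 - <<'E'
from h import *
c=eyes.capture("top"); d=eyes.capture("side")
for n,cam in(("top",c),("side",d)):
    hsv=cv2.cvtColor(cam["img"],cv2.COLOR_RGB2HSV)
    m=cv2.inRange(hsv,(105,120,40),(130,255,255)); 
    k,l,st,ce=cv2.connectedComponentsWithStats(m)
    for i in range(1,k):
        if st[i,4]>15 : print(n,"blue",st[i],ce[i].round(1),onz(cam,*ce[i],.003).round(4))
    m=cv2.inRange(hsv,(50,120,30),(75,255,255)); k,l,st,ce=cv2.connectedComponentsWithStats(m)
    for i in range(1,k):
        if st[i,4]>300: print("green",st[i],cv2.minAreaRect(np.argwhere(l==i)[:,::-1].astype(np.float32)))
a=c["img"][165:250,255:375,::-1]; b=d["img"][145:215,265:385,::-1]
cv2.imwrite("pics/cr.png",np.vstack([cv2.resize(a,(600,425),interpolation=2)[:300],cv2.resize(b,(514,300),interpolation=2)[:,:514] if 0 else cv2.resize(b,(600,350),interpolation=2)[:300]]))
E
```

```text
top blue [258 138   9   5  21] [262.5 140.3] [0.7547 0.1551 0.003 ]
top blue [184 197  28  27 587] [197.6 210.1] [0.5248 0.345  0.003 ]
top blue [284 198  11   4  16] [289.1 199.9] [0.5618 0.0647 0.003 ]
green [ 293  176   73   71 2764] ((329.3500061035156, 210.9499969482422), (59.45081329345703, 56.60476303100586), 18.43494987487793)
side blue [298 167  10   6  55] [302.4 169.3] [0.594  0.3597 0.003 ]
side blue [272 168  24  11 167] [281.9 172.7] [0.5201 0.3483 0.003 ]
side blue [359 183   9   5  40] [363.  184.8] [0.7724 0.2149 0.003 ]
green [ 268  207   68   56 2752] ((301.2994689941406, 233.7073974609375), (65.33950805664062, 53.889400482177734), 4.236394882202148)
```

View pics/cr.png

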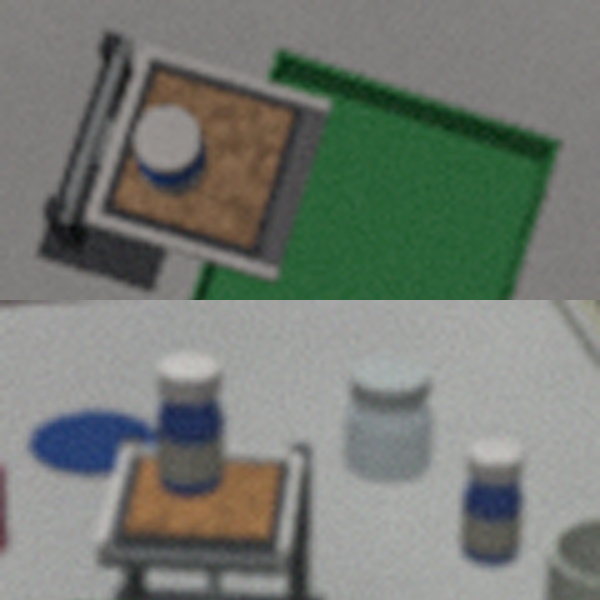

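The crop shows the bottle at the hinge-left part of the coaster (cap centre at top pixel (288.4,192.8)). The cork corners are at crop (155,65),(298,108),(252,248),(110,205), and the open edge runs from (330,103) to (277,275), facing the tub.

```bash
python3 - <<'E'
from h import *
c=eyes.capture("top"); d=eyes.capture("side"); w=eyes.capture("wrist")
T=lambda x,y:(255+x/5,165+y/5); S=lambda x,y:(265+x/5,145+(y-300)/5)
print("cap",onz(c,*T(167,135),.203),onz(d,*S(189,367),.203))
cs=[onz(c,*T(*p),.128) for p in((155,65),(298,108),(252,248),(110,205))]
print("coaster",np.round(cs,4),np.mean(cs,0))
e=cs[1]-cs[0]+cs[2]-cs[3]; print("slide dir",e/np.linalg.norm(e),"lens",[np.linalg.norm(cs[i]-cs[i-1]).round(4) for i in range(4)])
e1,e2=onz(c,*T(330,103),.13),onz(c,*T(277,275),.13); print("edge ends",e1,e2,(e1+e2)/2,np.linalg.norm(e1-e2))
cs=[onz(d,*S(*p),.128) for p in((135,458),(288,462),(280,541),(122,535))];print("coaster side",np.round(cs,4),np.mean(cs,0))
tb=[onz(c,*T(*p),.06) for p in((278,52),(560,142))];print("tub",tb)
hsv=cv2.cvtColor(c["img"],cv2.COLOR_RGB2HSV)
m=cv2.inRange(hsv,(50,120,30),(75,255,255));q=cv2.approxPolyDP(cv2.convexHull(max(cv2.findContours(m,0,1)[0],key=cv2.contourArea)),4,True)[:,0]
print("tubhull",[(p.tolist(),onz(c,*p,.06).round(3)[:2].tolist()) for p in q])
print("top dist check: mat",onz(c,198,210,.003),onz(d,283.5,172.8,.003))
E
```

```text
cap [0.54274227 0.0561641  0.203     ] [0.54330973 0.05579763 0.203     ]
coaster [[ 0.5998  0.0683  0.128 ]
 [ 0.5763 -0.0129  0.128 ]
 [ 0.4959  0.0114  0.128 ]
 [ 0.5188  0.091   0.128 ]] [0.54770007 0.03944466 0.128     ]
slide dir [-0.27677838 -0.96093378  0.        ] lens [np.float64(0.0841), np.float64(0.0846), np.float64(0.084), np.float64(0.0828)]
edge ends [ 0.57907848 -0.03088108  0.13      ] [ 0.48069819 -0.00276523  0.13      ] [ 0.52988834 -0.01682316  0.13      ] 0.10231901631250483
coaster side [[ 0.5173  0.0923  0.128 ]
 [ 0.6035  0.0709  0.128 ]
 [ 0.5808 -0.0154  0.128 ]
 [ 0.4965  0.0074  0.128 ]] [0.54953265 0.03878143 0.128     ]
tub [array([ 0.62676077, -0.00097086,  0.06      ]), array([ 0.57450693, -0.17046252,  0.06      ])]
tubhull [([311, 176], [0.625, -0.002]), ([365, 194], [0.573, -0.164]), ([348, 246], [0.417, -0.113]), ([294, 229], [0.464, 0.045])]
top dist check: mat [0.5250912  0.34378267 0.003     ] [0.52553399 0.34684491 0.003     ]
```

```bash
cat >> h.py <<'E'
from scipy.spatial.transform import Rotation as R
YS=np.array([.275,.9614,0]); 
RT=np.column_stack([np.cross(YS,[0,0,-1]),YS,[0,0,-1]])   # tool y = stand y, pointing down
def go(P):
    s=status.sense(); A=np.array(s["tool_rot"])
    print("shift cm",(A.T@(np.array(P)-s["tool_pos"])*100).round(2),"turn deg",np.degrees(R.from_matrix(A.T@RT).as_rotvec()).round(2),"tcp",np.round(s["tool_pos"],4),"F",np.round(s["force"],1))
E
python3 -c "
from h import *
go([.543,.056,.262]); go([.54,.33,.262])"
```

```text
shift cm [-49.21 -41.37  -2.28] turn deg [-0.02  0.   -3.79] tcp [0.2197 0.6116 0.2391] F [ 0.3 -0.5 -0.8]
shift cm [-39.67 -15.68  -2.29] turn deg [-0.02  0.   -3.79] tcp [0.2197 0.6116 0.2391] F [ 0.3 -0.5 -0.8]
```

```bash
python3 -m handwheel '[8.5,-4,-3,-1,0,0,-1, 8.5,-8,-7,-2,0,0,-2, 8.5,-11,-10,-2.3,0,0,-3, 8.5,-14,-12,-2.3,0,0,-3.8, 8.5,-17,-14.5,-2.3,0,0,-3.8, 8.5,-20,-17,-2.3,0,0,-3.8, 8.5,-23,-19.5,-2.3,0,0,-3.8, 8.5,-26,-22,-2.3,0,0,-3.8, 8.5,-28,-23.5,-2.3,0,0,-3.8, 8.5,-28,-23.5,-2.3,0,0,-3.8]'; python3 -c "
from h import *
go([.543,.056,.262])"
```

```text
t: 1.4
tool_pos: [0.4067, 0.2913, 0.2627]
tool_rot: [[-0.959, 0.283, 0.001], [0.283, 0.959, -0.001], [-0.002, -0.0, -1.0]]
force: [-0.2, -0.2, 0.2]
gripper_width: 0.0851
finger_force: 0.0
shift cm [-19.74 -18.71   0.11] turn deg [-0.03  0.09 -0.5 ] tcp [0.4067 0.2913 0.2627] F [-0.2 -0.2  0.2]
```

```bash
python3 -m handwheel '[7,-2,-2,0,0,0,-0.5, 7,-5,-4.5,0,0,0,-0.5, 7,-8,-7.5,0,0,0,-0.5, 7,-11,-10.5,0,0,0,-0.5, 7,-14,-13.5,0,0,0,-0.5, 7,-17,-16,0,0,0,-0.5, 7,-19,-18,0,0,0,-0.5, 7,-19.7,-18.7,0.1,0,0,-0.5, 7,-19.7,-18.7,0.1,0,0,-0.5, 7,-19.7,-18.7,0.1,0,0,-0.5]'; python3 -c "
from h import *
c=eyes.capture('wrist'); cv2.imwrite('pics/w1.png',c['img'][:,:,::-1])
print(proj(c,[.543,.056,.203]), [proj(c,np.array([.5485,.039,.128])+a*RT[:,0]*.045+b*YS*.045).round(0).tolist() for a,b in((1,1),(1,-1),(-1,-1),(-1,1))])
go([.543,.056,.162])"
```

```text
t: 2.4
tool_pos: [0.541, 0.0647, 0.2609]
tool_rot: [[-0.965, 0.264, -0.001], [0.264, 0.965, 0.001], [0.002, 0.001, -1.0]]
force: [-0.0, -0.1, -0.2]
gripper_width: 0.0701
finger_force: 0.0
[307.74024167 229.29885301] [[341.0, 166.0], [249.0, 165.0], [255.0, 248.0], [338.0, 249.0]]
shift cm [-0.45 -0.82  9.89] turn deg [ 0.05 -0.08  0.74] tcp [0.5409 0.065  0.261 ] F [-0.5  0.3  0.5]
```

View pics/w1.png

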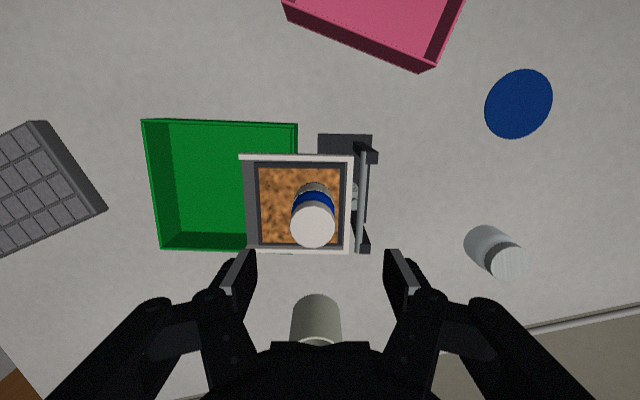

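The wrist view shows the bottle cap at about (313,226), between the open fingers, cork from (259,166) to (341,245), and the tub under the open left edge. The prediction is a few pixels off, so I work it out from this view.

```bash
python3 -c "
from h import *
c=eyes.capture('wrist'); print(np.array(c['position']).round(4))
print('cap',onz(c,313,226.5,.203),'base?',onz(c,313,190,.13))
print('coaster',np.mean([onz(c,*p,.128)for p in((258,166),(341,168),(341,246),(258,246))],0))
go([.543,.056,.162])"
```

```text
[0.4643 0.0867 0.3963]
cap [0.54176784 0.06083852 0.203     ] base? [0.53306184 0.06170848 0.13      ]
coaster [0.54873142 0.04289693 0.128     ]
shift cm [-0.44 -0.82  9.9 ] turn deg [ 0.05 -0.07  0.76] tcp [0.541  0.0649 0.261 ] F [-0.7 -0.1 -0.2]
```

```bash
python3 -m handwheel '[7,-0.2,-0.3,1.5,0,0,0.3, 7,-0.4,-0.6,3,0,0,0.7, 7,-0.4,-0.6,4.5,0,0,0.7, 7,-0.4,-0.6,4.5,0,0,0.7, 7,-0.4,-0.6,4.5,0,0,0.7]' 25; python3 -c "
from h import *
go([.5425,.058,.163])"
```

```text
t: 3.0
tool_pos: [0.5432, 0.055, 0.2151]
tool_rot: [[-0.96, 0.278, -0.002], [0.278, 0.96, -0.001], [0.002, -0.001, -1.0]]
force: [-0.3, 0.7, 0.3]
gripper_width: 0.0704
finger_force: 0.0
shift cm [0.14 0.28 5.21] turn deg [-0.08 -0.12 -0.2 ] tcp [0.5432 0.055  0.2151] F [-0.3  0.7  0.3]
```

```bash
python3 -m handwheel '[7,0.1,0.2,1.5,0,0,0, 7,0.1,0.2,3,0,0,0, 7,0.1,0.2,4.5,0,0,0, 7,0.1,0.2,5.2,0,0,0, 7,0.1,0.2,5.2,0,0,0, 7,0.1,0.2,5.2,0,0,0]' 25; python3 -c "
from h import *
c=eyes.capture('wrist'); d=eyes.capture('side');cv2.imwrite('pics/w2.png',np.hstack([c['img'][80:400,150:490],cv2.resize(d['img'][125:225,250:370],(384,320),interpolation=2)])[:,:,::-1])
go([.5425,.058,.163])"
```

```text
t: 3.6
tool_pos: [0.5438, 0.0572, 0.1643]
tool_rot: [[-0.96, 0.278, 0.0], [0.278, 0.96, -0.0], [-0.0, -0.0, -1.0]]
force: [-0.4, -0.6, -0.3]
gripper_width: 0.0703
finger_force: 0.0
shift cm [0.2  0.02 0.19] turn deg [ 0.04  0.07 -0.2 ] tcp [0.5443 0.0573 0.1649] F [ 0.5  0.5 -0.3]
```

View pics/w2.png

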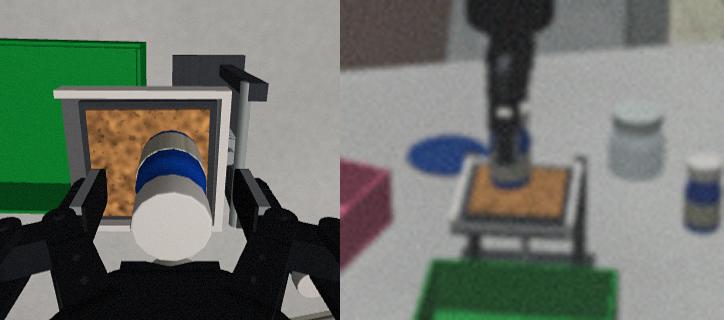

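The bottle (crop column 171) is centred between the fingers (95 and 245), clear of the rim, so I close.

```bash
python3 -m handwheel '[5,0,0,0.1,0,0,0, 3,0,0,0.1,0,0,0, 3,0,0,0.1,0,0,0, 3,0,0,0.1,0,0,0, 3,0,0,0.1,0,0,0, 3,0,0,0.1,0,0,0]' 25
```

```text
t: 4.3
tool_pos: [0.544, 0.0575, 0.1636]
tool_rot: [[-0.961, 0.278, 0.001], [0.278, 0.961, 0.0], [-0.001, 0.0, -1.0]]
force: [0.1, 0.1, 2.8]
gripper_width: 0.0367
finger_force: 27.1
```

```bash
python3 -m handwheel '[3,0,0,-1,0,0,0, 3,0,0,-2.5,0,0,0, 3,0,0,-4,0,0,0, 3,0,0,-5.5,0,0,0, 3,0,0,-6,0,0,0, 3,0,0,-6,0,0,0]'; python3 -c "
from h import *
go([.525,.3455,.22])"
```

```text
t: 4.9
tool_pos: [0.5447, 0.0575, 0.225]
tool_rot: [[-0.961, 0.278, 0.003], [0.278, 0.961, 0.001], [-0.003, 0.002, -1.0]]
force: [-0.4, -0.4, -0.1]
gripper_width: 0.0368
finger_force: 26.9
shift cm [ 9.9  27.11  0.53] turn deg [ 0.11  0.15 -0.18] tcp [0.5447 0.0575 0.225 ] F [-0.4 -0.4 -0.1]
```

```bash
python3 -m handwheel '[3,0.5,1.5,0,0,0,0, 3,1.6,4.5,0,0,0,0, 3,2.9,8,0,0,0,0, 3,4.2,11.5,0,0,0,0, 3,5.5,15,0,0,0,0, 3,6.8,18.5,0,0,0,0, 3,8.1,22,0,0,0,0, 3,9.2,25,0,0,0,0, 3,9.9,27.1,0,0,0,0, 3,9.9,27.1,0,0,0,0]' && python3 -m handwheel '[3,0,0,0,0,0,0, 3,0,0,0,0,0,0]'; python3 -c "
from h import *
go([.525,.3455,.0386])"
```

```text
t: 5.9
tool_pos: [0.5211, 0.3512, 0.222]
tool_rot: [[-0.963, 0.27, -0.002], [0.27, 0.963, 0.001], [0.003, 0.001, -1.0]]
force: [0.4, 0.5, -1.7]
gripper_width: 0.0367
finger_force: 26.9
t: 6.1
tool_pos: [0.5246, 0.3429, 0.2229]
tool_rot: [[-0.96, 0.281, -0.0], [0.281, 0.96, -0.002], [-0.0, -0.002, -1.0]]
force: [-0.1, -0.1, -0.6]
gripper_width: 0.0368
finger_force: 26.9
shift cm [ 0.04  0.3  18.43] turn deg [-0.11  0.01 -0.36] tcp [0.5246 0.3429 0.2229] F [-0.1 -0.1 -0.6]
```

```bash
python3 -m handwheel '[3,0,0.1,2,0,0,0, 3,0,0.2,5,0,0,0, 3,0,0.2,8,0,0,0, 3,0,0.2,11,0,0,0, 3,0,0.2,14,0,0,0, 3,0,0.2,16,0,0,0, 3,0,0.2,17,0,0,0, 3,0,0.2,17.5,0,0,0, 3,0,0.2,17.5,0,0,0, 3,0,0.2,17.5,0,0,0]'; python3 -c "
from h import *
go([.525,.3455,.0386])"
```

```text
t: 7.1
tool_pos: [0.5257, 0.3474, 0.0497]
tool_rot: [[-0.96, 0.279, 0.002], [0.279, 0.96, 0.001], [-0.002, 0.002, -1.0]]
force: [-0.6, -0.3, -0.5]
gripper_width: 0.0365
finger_force: 26.9
shift cm [ 0.02 -0.2   1.1 ] turn deg [ 0.11  0.09 -0.22] tcp [0.5257 0.3474 0.0497] F [-0.6 -0.3 -0.5]
```

```bash
python3 -m handwheel '[3,0,-0.1,0.3,0,0,0, 3,0,-0.1,0.6,0,0,0, 3,0,-0.1,0.8,0,0,0, 3,0,-0.1,0.9,0,0,0, 3,0,-0.1,0.9,0,0,0]'; python3 -m handwheel '[3,0,0,0.1,0,0,0, 3,0,0,0.15,0,0,0, 3,0,0,0.15,0,0,0]'
```

```text
t: 7.6
tool_pos: [0.5241, 0.3462, 0.0391]
tool_rot: [[-0.961, 0.278, -0.0], [0.278, 0.961, -0.0], [0.0, -0.0, -1.0]]
force: [-0.5, 0.3, -0.3]
gripper_width: 0.0365
finger_force: 26.9
t: 7.9
tool_pos: [0.5244, 0.3463, 0.0389]
tool_rot: [[-0.961, 0.278, -0.0], [0.278, 0.961, 0.0], [0.0, 0.0, -1.0]]
force: [-1.4, -0.6, 4.5]
gripper_width: 0.0367
finger_force: 27.4
```

```bash
python3 -m handwheel '[4,0,0,0,0,0,0, 5,0,0,0,0,0,0, 6,0,0,0,0,0,0, 6,0,0,0,0,0,0, 6,0,0,0,0,0,0]'; python3 -m handwheel '[6,0,0,-2,0,0,0, 6,0,0,-5,0,0,0, 6,0,0,-8,0,0,0, 6,0,0,-11,0,0,0, 6,0,0,-14,0,0,0, 6,0,0,-17,0,0,0, 6,0,0,-19,0,0,0, 3,0,0,-19,0,0,0,0,0,0,-19,0,0,0,0,0,0,-19,0,0,0]'; python3 -c "
from h import *
c=eyes.capture('wrist'); d=eyes.capture('side');cv2.imwrite('pics/w3.png',np.hstack([c['img'][80:400,150:490],cv2.resize(d['img'][125:225,250:370],(384,320),interpolation=2)])[:,:,::-1])
go([.5485,.041,.20])"
```

```text
t: 8.4
tool_pos: [0.5242, 0.3461, 0.0376]
tool_rot: [[-0.961, 0.278, -0.0], [0.278, 0.961, -0.0], [0.0, -0.0, -1.0]]
force: [1.3, 0.0, 0.4]
gripper_width: 0.0602
finger_force: 0.0
t: 9.4
tool_pos: [0.5231, 0.3455, 0.2258]
tool_rot: [[-0.961, 0.278, -0.003], [0.278, 0.961, -0.002], [0.002, -0.003, -1.0]]
force: [-0.6, 0.3, -0.1]
gripper_width: 0.0171
finger_force: 0.0
shift cm [-10.91 -28.54   2.63] turn deg [-0.17 -0.12 -0.19] tcp [0.5232 0.3455 0.2257] F [-0.7 -0.8  0.3]
```

View pics/w3.png

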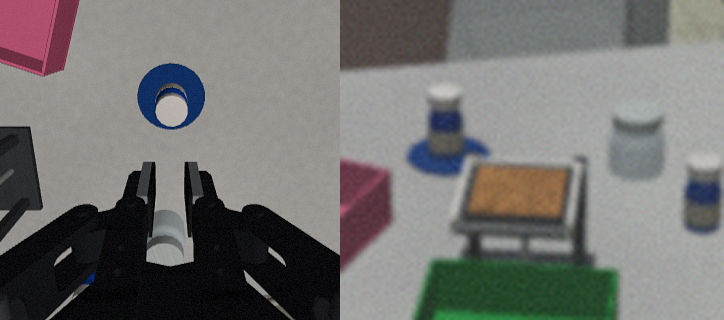

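The bottle stands upright on the mat (wrist crop (171,100)) and the coaster still lies in its pocket. Next I go over the coaster with the fingers shut.

```bash
python3 -m handwheel '[0,-0.5,-1.5,0,0,0,0, 0,-1.7,-4.5,0.5,0,0,0, 0,-3,-8,1,0,0,0, 0,-4.5,-11.5,1,0,0,0, 0,-6,-15,1,0,0,0, 0,-7.5,-18.5,1,0,0,0, 0,-9,-22,1,0,0,0, 0,-10,-25,1,0,0,0, 0,-10.9,-27.5,1,0,0,0, 0,-10.9,-27.5,1,0,0,0]' 30;  python3 -m handwheel '[0,0,0,1,0,0,-0.2, 0,0,0,2,0,0,-0.2, 0,0,0,3,0,0,-0.2, 0,0,0,3,0,0,-0.2, 0,0,0,3,0,0,-0.2]'; python3 -c "
from h import *
go([.551,.050,.14])
c=eyes.capture('wrist'); d=eyes.capture('side');cv2.imwrite('pics/w4.png',np.hstack([c['img'][80:400,150:490],cv2.resize(d['img'][125:225,250:370],(384,320),interpolation=2)])[:,:,::-1])"
```

```text
t: 10.5
tool_pos: [0.5518, 0.0439, 0.2175]
tool_rot: [[-0.958, 0.288, -0.001], [0.288, 0.958, -0.003], [-0.0, -0.003, -1.0]]
force: [0.3, -0.1, 0.2]
gripper_width: -0.0001
finger_force: 0.0
t: 11.0
tool_pos: [0.5519, 0.0525, 0.1869]
tool_rot: [[-0.962, 0.273, -0.002], [0.273, 0.962, -0.001], [0.001, -0.001, -1.0]]
force: [0.4, -0.1, 0.3]
gripper_width: -0.0
finger_force: 0.0
shift cm [ 0.01 -0.26  4.69] turn deg [-0.05 -0.08  0.11] tcp [0.5519 0.0525 0.1869] F [ 0.4 -0.1  0.3]
```

View pics/w4.png

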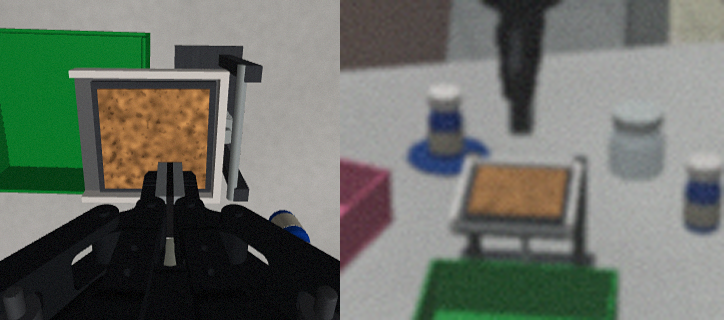

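Shut fingers are over the coaster's +y half, and the cork spans full-image pixels (247..361, 168..272) in the wrist view.

```bash
python3 -c "
from h import *
c=eyes.capture('wrist')
p=np.mean([onz(c,u,v,.128) for u in(246.5,361.5) for v in(168,272)],0); print(p)
print('edge',np.mean([onz(c,225,v,.13) for v in(157,278)],0)) 
go(p+.008*YS+[0,0,.014])"; python3 -m handwheel '[0,0,-0.2,1,0,0,0, 0,0,-0.2,2,0,0,0, 0,0,-0.2,3,0,0,0, 0,0,-0.2,4,0,0,0, 0,0,-0.2,4.2,0,0,0, 0,0,-0.2,4.2,0,0,0, 0,0,-0.2,4.2,0,0,0]'
```

```text
[0.54989303 0.04183655 0.128     ]
edge [ 0.53174852 -0.01466702  0.13      ]
shift cm [ 0.01 -0.26  4.61] turn deg [0.02 0.04 0.04] tcp [0.5528 0.052  0.1881] F [-0.4  0.  -0.4]
t: 11.85
tool_pos: [0.5522, 0.0497, 0.1459]
tool_rot: [[-0.961, 0.275, 0.0], [0.275, 0.961, -0.0], [-0.0, 0.0, -1.0]]
force: [1.0, 0.9, 0.4]
gripper_width: -0.0
finger_force: 0.0
```

```bash
python3 -m handwheel '[0,0,0,0.3,0,0,0, 0,0,0,0.6,0,0,0, 0,0,0,0.7,0,0,0, 0,0,0,0.7,0,0,0]'; python3 -m handwheel '[0,0,0,0.1,0,0,0, 0,0,0,0.1,0,0,0, 0,0,0,0.1,0,0,0]';
```

```text
t: 12.25
tool_pos: [0.5517, 0.0498, 0.1386]
tool_rot: [[-0.962, 0.275, -0.0], [0.275, 0.962, -0.0], [0.0, -0.0, -1.0]]
force: [-0.2, 0.2, 0.4]
gripper_width: 0.0
finger_force: 0.0
t: 12.55
tool_pos: [0.5519, 0.0498, 0.1378]
tool_rot: [[-0.961, 0.275, 0.0], [0.275, 0.961, 0.0], [-0.0, 0.0, -1.0]]
force: [-0.8, 0.4, 0.7]
gripper_width: -0.0003
finger_force: 0.0
```

```bash
for i in 1; do python3 -m handwheel '[0,0,0,0.1,0,0,0, 0,0,0,0.1,0,0,0, 0,0,0,0.1,0,0,0]'; done;  python3 -m handwheel '[0,0,0,0.05,0,0,0, 0,0,0,0.05,0,0,0, 0,0,0,0.05,0,0,0]'
```

```text
t: 12.85
tool_pos: [0.5518, 0.0498, 0.1367]
tool_rot: [[-0.961, 0.275, -0.0], [0.275, 0.961, -0.0], [0.0, -0.0, -1.0]]
force: [0.1, -0.6, 0.3]
gripper_width: 0.0
finger_force: 0.0
t: 13.15
tool_pos: [0.5519, 0.0498, 0.1362]
tool_rot: [[-0.961, 0.275, -0.0], [0.275, 0.961, -0.0], [0.0, -0.0, -1.0]]
force: [-0.5, -0.4, 1.1]
gripper_width: 0.0002
finger_force: 0.0
```

```bash
python3 -m handwheel '[0,0,0,0.05,0,0,0, 0,0,0,0.05,0,0,0]'|grep -E "pos|force";  python3 -m handwheel '[0,0,0,0.05,0,0,0, 0,0,0,0.05,0,0,0]'|grep -E "pos|force"
```

```text
tool_pos: [0.5519, 0.0498, 0.136]
force: [-0.6, 1.0, 2.6]
finger_force: 1.0
tool_pos: [0.5519, 0.0497, 0.1357]
force: [-1.6, -1.0, 3.9]
finger_force: 2.2
```

```bash
python3 -m handwheel '[0,0,0,0.05,0,0,0, 0,0,0,0.1,0,0,0, 0,0,0,0.1,0,0,0]'|grep -E "pos|force";  python3 -m handwheel '[0,0,0,0.05,0,0,0, 0,0,0,0.1,0,0,0, 0,0,0,0.1,0,0,0]'|grep -E "pos|force"
```

```text
tool_pos: [0.5519, 0.0496, 0.1351]
force: [-2.3, -0.9, 8.0]
finger_force: 3.9
tool_pos: [0.5519, 0.0496, 0.1346]
force: [-3.3, -0.7, 9.8]
finger_force: 5.3
```

```bash
python3 -m handwheel '[0,0,-0.2,0.02,0,0,0, 0,0,-0.5,0.04,0,0,0, 0,0,-0.8,0.06,0,0,0, 0,0,-1,0.08,0,0,0, 0,0,-1,0.08,0,0,0]'|grep -E "t:|pos|force"; python3 -c "
from h import *
c=eyes.capture('wrist'); d=eyes.capture('side');cv2.imwrite('pics/w5.png',np.hstack([c['img'][80:400,150:490],cv2.resize(d['img'][125:225,250:370],(384,320),interpolation=2)])[:,:,::-1]); go([.55,.05,.13])"
```

```text
t: 14.65
tool_pos: [0.552, 0.0448, 0.1347]
tool_rot: [[-0.962, 0.273, 0.006], [0.273, 0.962, 0.006], [-0.004, 0.008, -1.0]]
force: [0.5, 6.6, 7.2]
finger_force: 3.8
shift cm [0.33 0.43 0.47] turn deg [0.44 0.24 0.15] tcp [0.552  0.0449 0.1347] F [0.5 5.1 7.9]
```

View pics/w5.png

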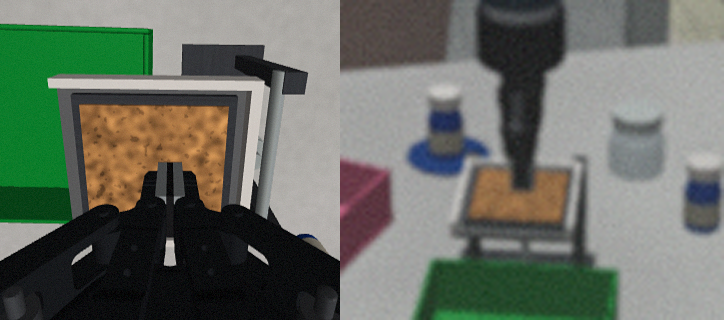

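The coaster followed the finger by about 5 mm: a gap now shows at the hinge-side rim (crop column 240). I continue.

```bash
python3 -m handwheel '[0,0,-0.3,0.05,0,0,0, 0,0,-0.6,0.08,0,0,0, 0,0,-0.9,0.12,0,0,0, 0,0,-1.2,0.16,0,0,0, 0,0,-1.5,0.2,0,0,0, 0,0,-1.5,0.2,0,0,0]'|grep -E "t:|pos|force"
```

```text
t: 15.35
tool_pos: [0.5488, 0.0317, 0.1333]
tool_rot: [[-0.962, 0.272, 0.008], [0.272, 0.962, 0.008], [-0.006, 0.01, -1.0]]
force: [0.7, 6.9, 9.5]
finger_force: 4.5
```

```bash
python3 -m handwheel '[0,0,-0.3,0.03,0,0,0, 0,0,-0.6,0.07,0,0,0, 0,0,-0.9,0.11,0,0,0, 0,0,-1.2,0.15,0,0,0, 0,0,-1.5,0.18,0,0,0, 0,0,-1.5,0.18,0,0,0]'|grep -E "t:|pos|force"
```

```text
t: 15.95
tool_pos: [0.5451, 0.017, 0.1317]
tool_rot: [[-0.962, 0.272, 0.009], [0.272, 0.962, 0.008], [-0.006, 0.01, -1.0]]
force: [0.5, 7.0, 9.8]
finger_force: 4.8
```

```bash
python3 -m handwheel '[0,0,-0.3,0.04,0,0,0, 0,0,-0.6,0.08,0,0,0, 0,0,-0.9,0.12,0,0,0, 0,0,-1.2,0.16,0,0,0, 0,0,-1.5,0.2,0,0,0, 0,0,-1.5,0.2,0,0,0]'|grep -E "t:|pos|force"; python3 -c "
from h import *
c=eyes.capture('wrist'); d=eyes.capture('side');cv2.imwrite('pics/w6.png',np.hstack([c['img'][80:400,150:490],cv2.resize(d['img'][125:225,250:370],(384,320),interpolation=2)])[:,:,::-1])"
```

```text
t: 16.55
tool_pos: [0.5409, 0.0027, 0.1296]
tool_rot: [[-0.962, 0.272, 0.008], [0.272, 0.962, 0.008], [-0.006, 0.01, -1.0]]
force: [0.4, 7.2, 11.1]
finger_force: 5.0
```

View pics/w6.png

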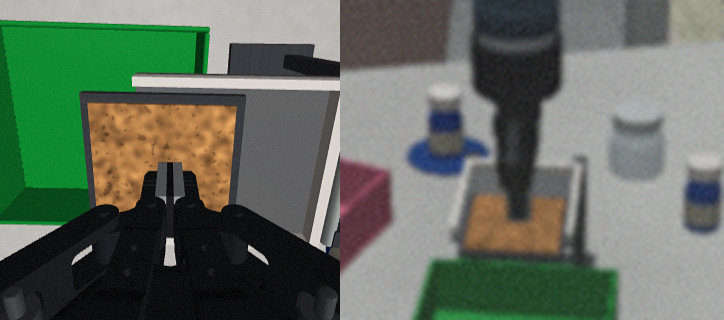

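The coaster overhangs the edge by about half, straight and level with the finger, well above the tub. I continue.

```bash
python3 -m handwheel '[0,0,-0.3,0.03,0,0,0, 0,0,-0.6,0.06,0,0,0, 0,0,-0.9,0.1,0,0,0, 0,0,-1.2,0.13,0,0,0, 0,0,-1.5,0.17,0,0,0, 0,0,-1.6,0.18,0,0,0, 0,0,-1.6,0.18,0,0,0]'|grep -E "t:|pos|force"
```

```text
t: 17.35
tool_pos: [0.5363, -0.0129, 0.1276]
tool_rot: [[-0.962, 0.272, 0.008], [0.272, 0.962, 0.007], [-0.005, 0.009, -1.0]]
force: [-0.1, 6.7, 10.4]
finger_force: 4.7
```

```bash
python3 -m handwheel '[0,0,-0.3,0.02,0,0,0, 0,0,-0.6,0.03,0,0,0, 0,0,-0.9,0.03,0,0,0, 0,0,-0.9,0.03,0,0,0]'|grep -E "t:|pos|force"; python3 -c "
from h import *
c=eyes.capture('wrist'); d=eyes.capture('side');cv2.imwrite('pics/w7.png',np.hstack([c['img'][80:400,150:490],cv2.resize(d['img'][125:225,250:370],(384,320),interpolation=2)])[:,:,::-1])"
```

```text
t: 17.75
tool_pos: [0.5312, -0.0298, 0.1259]
tool_rot: [[-0.961, 0.276, 0.003], [0.276, 0.961, -0.003], [-0.004, -0.002, -1.0]]
force: [-1.1, -5.9, 3.7]
finger_force: 3.7
```

View pics/w7.png

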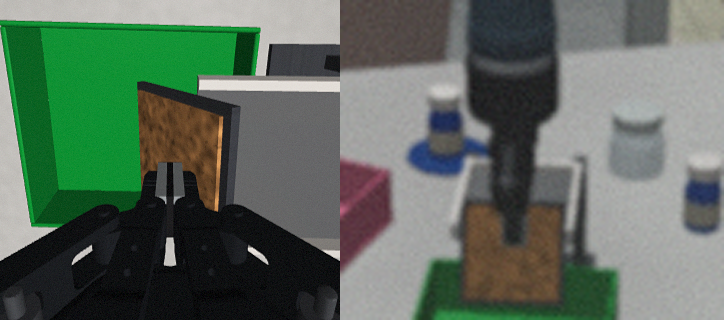

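The coaster has tipped almost upright over the edge and leans on the finger. I move the finger outward to let it drop.

```bash
python3 -m handwheel '[0,0,-0.3,0,0,0,0, 0,0,-0.7,-0.2,0,0,0, 0,0,-1.2,-0.4,0,0,0, 0,0,-1.8,-0.8,0,0,0, 0,0,-2.4,-1.5,0,0,0, 0,0,-2.6,-3,0,0,0, 0,0,-2.6,-5,0,0,0, 0,0,-2.6,-7,0,0,0, 0,0,-2.6,-9,0,0,0, 0,0,-2.6,-9,0,0,0]'|grep -E "t:|pos|force"; python3 -c "
from h import *
c=eyes.capture('top'); d=eyes.capture('side');cv2.imwrite('pics/w8.png',np.hstack([cv2.resize(c['img'][125:260,180:380],(474,320),interpolation=2),cv2.resize(d['img'][135:265,250:380],(320,320),interpolation=2)])[:,:,::-1])"
```

```text
t: 18.85
tool_pos: [0.5252, -0.0523, 0.2181]
tool_rot: [[-0.961, 0.275, 0.007], [0.275, 0.961, 0.001], [-0.007, 0.003, -1.0]]
force: [-0.3, -0.6, 0.4]
finger_force: 0.0
```

View pics/w8.png

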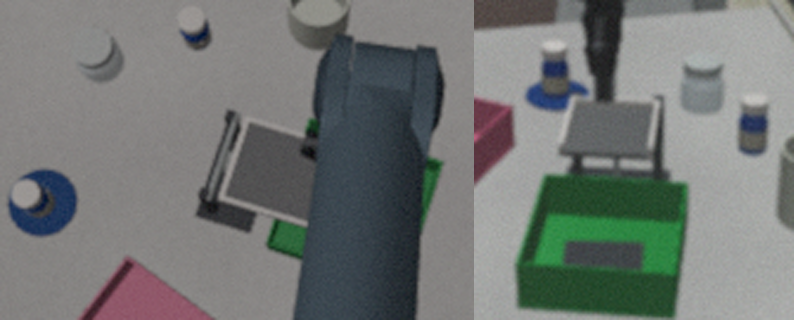

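The coaster lies inside the tub (side crop (603,255)), the deck is empty, the bottle stands on the mat, and the other things are where they were.

```bash
python3 -m handwheel '[0,0,0,-2,0,0,0, 0,0,0,-3,0,0,0, 0,0,0,-3,0,0,0, 0,0,0,-3,0,0,0]'|grep -E "t:|force"; python3 -c "
from cell import job_done
print(job_done())"
```

```text
t: 19.35
tool_rot: [[-0.962, 0.275, -0.001], [0.275, 0.962, -0.0], [0.001, -0.0, -1.0]]
force: [0.4, 0.4, -0.3]
finger_force: 0.0
the job is handed in; nothing more can be done
None
```

The job is handed in: the bottle stands upright on the blue mat and the coaster, slid off the shelf, lies inside the green tub; the press read 11.1 N at most in the readings I took between moves, and the clock was at 19.35 s just before hand-in.

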